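Put the clay stamps away in their caddy

ROBOT

A 6-joint arm with a two-finger parallel gripper is mounted at the origin on the work surface. World frame = base frame: x ahead of the robot, y to its left, z up, the work surface at z = 0. Lengths are in m, angles in rad, forces in N, time in s.
With the tool pointing down it reaches from about 0.375 to 0.975 m from the base axis. Payload 3.8 kg.
Tool frame: the origin (TCP) lies midway between the tips of the shut fingers; the grasp point (between the pads) lies 19 mm behind it; z points along the fingers, y is the line along which they close (so a half turn about z gives the same grasp; the last joint's range is limited). The gripper opens to 85 mm and grips with 20 to 120 N. Pads are 22 mm wide; open, the fingers measure 114 mm over their backs; the gripper's body (76 mm by 85 mm) begins 54 mm behind the grasp point. The pads swing forward as they close: fully open they stand 13 mm farther back than shut.
Start: joints at [1.1, 0.264, 1.604, -0, 1.274, -0.037], TCP at [0.284, 0.612, 0.231] pointing down, gripper open.
Joint ranges: [-2.63, 2.63], [-0.94, 2.18], [0.31, 2.57], [-1.31, 4.45], [0, 2.66], [-2.55, 2.55]. Speed limits (rad/s): [2.57, 2.57, 3.14, 3.14, 3.14, 3.14].

INTERFACE

Orientations are given as a rotation vector (axis times angle).
In Python, from workcell import status, read_camera, workorder, masks_of gives the robot as it stands.
- The arm moves only by the tool drive_tool, never from a script. Its argument "rows" is a list of rows, each a list of 7 numbers: the turn, a rotation vector about the tool's x, y, z in degrees, then the shift along the tool's x, y, z in m, then the opening, from 0 (shut) to 1 (fully open). In form: [[ax, ay, az, tx, ty, tz, claw], ...]. A call has 1 to 8 rows; each row shifts and turns the commanded pose from where the row before left it, along the tool's axes as they then stand; what a row does not reach is not made up. A row lasts 1/12 s, in which the tool goes at most 41.7 mm and 7.16 degrees, less where a joint would pass 70% of its speed; a pose out of reach is approached as far as the arm can. A call is refused whole if a number of a shift passes 0.0417 or a number of a turn 7.16, either way. A call with a gripper value outside its range is refused whole. The fingers move at their own pace and stop on an object; "force" is the grip in N (left out, the last holds). Time passes only in rows, so rows that do not move let the fingers close. It gives the time, the measured TCP pose, the force, the opening and the grip force at its end, in the units of the state.
- status.read_state(): the state, without advancing time (a new reading comes with each control period).
- read_camera(name): name is "scene" or "top"; returns a dict with "color" (480x640x3 uint8, red, green, blue), "intrinsics" (3x3 intrinsics, pixels), "world_from_camera" (4x4, takes a point from camera to world coordinates). Camera axes: x right, y up, looking along -z (the intrinsics and any distortion apply to the point x, -y, -z); pixel columns grow to the right and rows downward; lengths in m; the calibration is good to about 2 mm. A picture is of the moment at which its call begins. There is no depth.
- workorder.finish_job(): hands the job in; it is judged then, once.
Trained networks look in a picture, given as the dict that the camera call returned (one of the last four; its "shot" number tells which), for a name from the list of things; names that differ only in an ending like _2 or _b are one class to them, and where a whole thing is asked for, a point or a joint stands for the part that bears it (a point fixed in the world has none). Each returns a list of dicts, best first, with "score" (0 to 1); they miss things now and then, are a little off and sometimes report something else, mostly with a low value. They report only what shows in the picture. A call takes as long as a camera call.
- masks_of(picture, name): "mask" (480x640 bool, what is visible of it) and "bbox" ([left, top, right, bottom] in pixels, round what is visible of it).
The state is a dict: "time": time; "q": joint angles; "joint_vel": joint speeds; "joint_torque": joint torques, N m; "tool_pos": TCP position; "tcp_rot": TCP orientation; "wrist_force": force on the tool from outside, world axes, zero at the start; "torque": the same for the moment, N m; "width": opening from 0.0 (shut) to 1.0 (fully open); "grip_force": force on a finger pad.
Only numpy, scipy, OpenCV 4.12 (cv2) and the standard library are available. Lean on these libraries where they do the work, as an engineer would, in place of code of your own. Each camera call takes 0.05 s, during which the arm holds its last target. There are 200 camera calls.

TASK

Put the four clay stamps (the ones with a grip on top) away in the wooden caddy, each standing upright and flat on the caddy's floor inside the frame whose opening has the shape of its base. Set them down gently instead of dropping them, and leave the two plain kiln props of the same clay standing where they are.

Things in the scene. Friction and masses are not known exactly. Their poses are not given: they have to be found in the camera images.
- stamp_round: Hand stamp of plain pale buff fired clay standing upright on the table: a round base 48 mm across, 18 mm thick, with a round upright grip 24 mm across on the middle of it, from 18 to 54 mm above the underside. About 90 g. Origin: centre of the underside; z up through the grip.
- stamp_square: Hand stamp of plain pale buff fired clay standing upright on the table: a square base 46 x 46 mm, 18 mm thick, with a round upright grip 24 mm across on the middle of it, from 18 to 54 mm above the underside. About 90 g. Origin: centre of the underside; z up through the grip.
- stamp_oblong: Hand stamp of plain pale buff fired clay standing upright on the table: an oblong base 70 mm long (x) and 30 mm wide (y), 18 mm thick, with a round upright grip 24 mm across on the middle of it, from 18 to 54 mm above the underside. About 90 g. Origin: centre of the underside; z up through the grip.
- stamp_triangle: Hand stamp of plain pale buff fired clay standing upright on the table: an equilateral triangular base, sides 57 mm, corners 33 mm from the centre, one corner towards its +x, 18 mm thick, with a round upright grip 24 mm across on the middle of it, from 18 to 54 mm above the underside. About 90 g. Origin: centre of the underside; z up through the grip.
- prop_round: Kiln prop, not a stamp: plain round column 48 mm across, 54 mm high, of the same pale buff fired clay, flat on top and without a grip, standing loose among the stamps. Origin: centre of the underside, z up.
- prop_square: Kiln prop, not a stamp: plain square column 46 x 46 mm, 54 mm high, of the same pale buff fired clay, flat on top and without a grip, standing loose among the stamps. Origin: centre of the underside, z up.
- frame_round: Pale wooden frame with a round opening, 66 mm across; walls 4 mm thick and 16 mm high, no floor of its own. The four stand fixed in a 2 x 2 grid (pitch 110 mm, order varies) in the dark wooden caddy (fixed, 232 x 232 mm, rim 24 mm high, same yaw). Origin: centre of the opening on the caddy's floor, 6 mm above the table; z up.
- frame_square: Pale wooden frame with a square opening, 64 x 64 mm, sides along x and y; walls 4 mm thick and 16 mm high, no floor of its own. The four stand fixed in a 2 x 2 grid (pitch 110 mm, order varies) in the dark wooden caddy (fixed, 232 x 232 mm, rim 24 mm high, same yaw). Origin: centre of the opening on the caddy's floor, 6 mm above the table; z up.
- frame_oblong: Pale wooden frame with an oblong opening, 88 mm (x) by 48 mm (y); walls 4 mm thick and 16 mm high, no floor of its own. The four stand fixed in a 2 x 2 grid (pitch 110 mm, order varies) in the dark wooden caddy (fixed, 232 x 232 mm, rim 24 mm high, same yaw). Origin: centre of the opening on the caddy's floor, 6 mm above the table; z up.
- frame_triangle: Pale wooden frame with a regular triangular opening, walls 25 mm from the centre, one corner towards its +x (50 mm out); walls 4 mm thick and 16 mm high, no floor of its own. The four stand fixed in a 2 x 2 grid (pitch 110 mm, order varies) in the dark wooden caddy (fixed, 232 x 232 mm, rim 24 mm high, same yaw). Origin: centre of the opening on the caddy's floor, 6 mm above the table; z up.

How it is judged:
At the end, for the whole second after the job is handed in: Each stamp stands flat on the caddy's floor (underside within 5 mm of it, tilt under 0.1 rad) in the frame of its own shape (centres within 20 mm, the play inside the frame), at rest and released; both kiln props within 20 mm of where they started (horizontal distance between stamp_round and frame_round below 0.02 m and z of stamp_round in the frame of frame_round between -0.005 and 0.005 m and angle between each of stamp_round, stamp_square, stamp_oblong, stamp_triangle's own z axis and vertical below 0.1 rad and linear speed of each of stamp_round, stamp_square, stamp_oblong, stamp_triangle below 0.02 m/s and contact force between the fingers and stamp_round below 0.1 N and horizontal distance between stamp_square and frame_square below 0.02 m and z of stamp_square in the frame of frame_square between -0.005 and 0.005 m and contact force between the fingers and stamp_square below 0.1 N and horizontal distance between stamp_oblong and frame_oblong below 0.02 m and z of stamp_oblong in the frame of frame_oblong between -0.005 and 0.005 m and contact force between the fingers and stamp_oblong below 0.1 N and horizontal distance between stamp_triangle and frame_triangle below 0.02 m and z of stamp_triangle in the frame of frame_triangle between -0.005 and 0.005 m and contact force between the fingers and stamp_triangle below 0.1 N and distance of each of prop_round, prop_square from where it was at the start of the episode below 0.02 m); the robot touches nothing.
It fails at once if a kiln prop is shifted by more than 20 mm or tipped over (distance of any of prop_round, prop_square from where it was at the start of the episode above 0.02 m or angle between any of prop_round, prop_square's own z axis and vertical above 0.3 rad).
It fails at once if a stamp is dropped or flung: it moves faster than 0.6 m/s while the fingers do not hold it (a free fall of about 18 mm) ((linear speed of stamp_round above 0.6 m/s and contact force between the fingers and stamp_round below 0.05 N) or (linear speed of stamp_square above 0.6 m/s and contact force between the fingers and stamp_square below 0.05 N) or (linear speed of stamp_oblong above 0.6 m/s and contact force between the fingers and stamp_oblong below 0.05 N) or (linear speed of stamp_triangle above 0.6 m/s and contact force between the fingers and stamp_triangle below 0.05 N)).
It also fails if it takes over 112 s, if anything falls off the work surface, if the arm or the gripper's body presses on something with over 40 N, if the wrist force passes 120 N, or if a joint passes its speed limit or range.

## Working session

There is one attempt and no reset: what is moved stays moved. The work goes in short steps, Python scripts to look and compute and a tool call to move; the robot and the scene stay as the last step left them, time stands still between calls to the robot, and variables do not carry over. Pictures are saved under pics/ and viewed, at most 14 in all, crops included, and the job is handed in when it is done.

Besides the shell and the picture viewer there is one more tool, called after ">>>" as name(argument=value, ...), one argument or row to a line, values as JSON. drive_tool: Moves the arm, as the interface text tells. Its arguments: {"type":"object","properties":{"rows":{"type":"array"},"force":{"type":"number"}},"required":["rows"]}

```bash
mkdir -p pics; ls; cat > h.py <<'E'
import numpy as np, cv2
from workcell import status, read_camera, workorder, masks_of
def ray(p,uv):
    K=p["intrinsics"];T=np.array(p["world_from_camera"])
    d=np.linalg.inv(K)@np.array([uv[0],uv[1],1.]);d=T[:3,:3]@(d*[1,-1,-1]);return T[:3,3],d
def onz(p,uv,z):
    o,d=ray(p,uv);return (o+d*(z-o[2])/d[2])[:2]
def save(p,n): cv2.imwrite("pics/"+n+".png",p["color"][:,:,::-1])
NAMES=["stamp_round","stamp_square","stamp_oblong","stamp_triangle","prop_round","prop_square","frame_round","frame_square","frame_oblong","frame_triangle"]
E
python3 - <<'E'
from h import *
for c in ["top","scene"]:
    p=read_camera(c);save(p,c+"0")
    print(c,np.array(p["world_from_camera"]).round(3).tolist(),np.array(p["intrinsics"]).round(1).tolist(),p.keys())
    for n in NAMES:
        for m in masks_of(p,n)[:3]:
            ys,xs=np.nonzero(m["mask"]);print(n,round(m["score"],2),[round(float(v)) for v in m["bbox"]],xs.mean().round(1),ys.mean().round(1),onz(p,(xs.mean(),ys.mean()),0.02).round(3))
print(status.read_state())
E
```

```text
pics
top [[-0.001, 0.995, -0.096, 0.454], [-1.0, -0.002, -0.01, -0.014], [-0.01, 0.096, 0.995, 0.968], [0.0, 0.0, 0.0, 1.0]] [[466.6, 0.0, 315.1], [0.0, 466.6, 238.2], [0.0, 0.0, 1.0]] dict_keys(['color', 'intrinsics', 'world_from_camera', 'shot'])
stamp_round 0.88 [388, 284, 408, 309] 397.2 295.2 [ 0.431 -0.17 ]
stamp_square 0.8 [445, 226, 471, 256] 456.9 240.5 [ 0.541 -0.293]
stamp_oblong 0.72 [393, 215, 413, 253] 399.8 232.0 [ 0.559 -0.177]
stamp_oblong 0.18 [210, 244, 252, 297] 228.4 270.6 [0.48  0.172]
stamp_triangle 0.72 [327, 178, 349, 203] 337.6 187.5 [ 0.651 -0.051]
prop_round 0.79 [322, 283, 345, 311] 332.6 295.5 [ 0.43 -0.04]
prop_square 0.55 [383, 168, 415, 200] 400.4 183.2 [ 0.66 -0.18]
frame_round 0.89 [160, 228, 197, 265] 179.0 248.4 [0.526 0.274]
frame_square 0.58 [227, 195, 273, 241] 249.4 214.7 [0.595 0.13 ]
frame_oblong 0.85 [209, 243, 253, 295] 228.4 267.4 [0.487 0.172]
frame_triangle 0.68 [175, 176, 218, 222] 201.6 197.5 [0.631 0.23 ]
frame_triangle 0.61 [389, 218, 411, 251] 399.9 231.8 [ 0.559 -0.178]
scene [[0.502, -0.581, 0.64, 1.212], [0.865, 0.325, -0.382, -
[... 908 characters left out ...]
]
{'time': 1.1, 'q': array([ 1.10011717e+00,  2.63905546e-01,  1.60401468e+00,  7.79806385e-06,
        1.27369492e+00, -3.69274864e-02]), 'joint_vel': array([ 5.30030929e-05,  1.07967538e-03, -1.42524278e-03, -1.47781046e-03,
        1.18570650e-03,  1.13186592e-03]), 'joint_torque': array([-4.64623463e-04, -5.15086091e+01, -3.67727315e+01,  7.42758516e-06,
        8.02561335e-04,  8.04199118e-06]), 'tool_pos': array([0.28369882, 0.61247461, 0.23126804]), 'tcp_rot': array([-6.76007689e-01, -3.06798585e+00,  3.12618794e-05]), 'wrist_force': array([-0.91522763, -0.7673211 ,  0.25816204]), 'torque': array([-0.05429699,  0.06347321,  0.0288046 ]), 'grip_force': 0.0, 'width': 0.9991456331042322}
```

```bash
python3 - <<'E'
import cv2
a=cv2.imread("pics/top0.png")[155:325,145:490]
cv2.imwrite("pics/topc.png",cv2.resize(a,None,fx=2.3,fy=2.3,interpolation=cv2.INTER_CUBIC))
a=cv2.imread("pics/scene0.png")[180:370,110:460]
cv2.imwrite("pics/scenec.png",cv2.resize(a,None,fx=2.25,fy=2.25,interpolation=cv2.INTER_CUBIC))
E
```

```text
(no output)
```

View pics/topc.png

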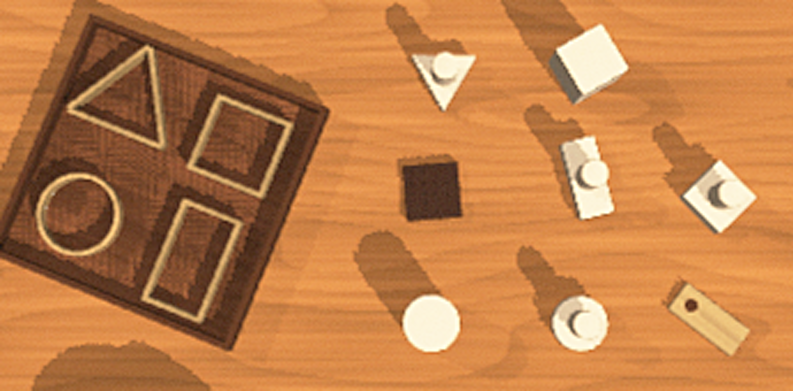

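View pics/scenec.png

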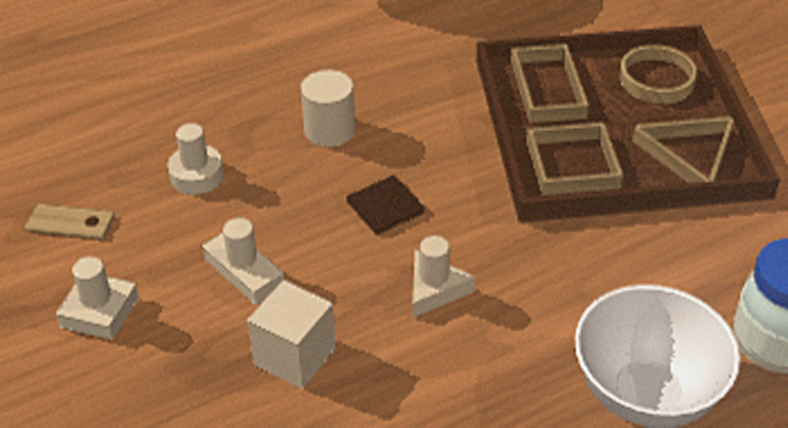

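The top view shows, in crop pixels, the triangle stamp (443,75), oblong (588,178), square (722,195) and round (580,323). The props are the cube at (590,63) and the disc at (432,323). The caddy on the left has triangle, square, round and oblong frames. The small dark and pale plates and the bowl are distractors. Next I fit the shape models to the masks in both cameras.

```bash
cat > fit.py <<'E'
from h import *
from scipy.optimize import minimize
def circ(r,n=40): a=np.linspace(0,2*np.pi,n,endpoint=False); return np.c_[np.cos(a),np.sin(a)]*r
def rect(a,b): return np.array([[a,b],[-a,b],[-a,-b],[a,-b]])/2
def tri(R): return circ(R,3)
BASE=dict(round=circ(.024),square=rect(.046,.046),oblong=rect(.07,.03),triangle=tri(.033))
OPEN=dict(round=circ(.033),square=rect(.064,.064),oblong=rect(.088,.048),triangle=tri(.05))
OUT=dict(round=circ(.037),square=rect(.072,.072),oblong=rect(.096,.056),triangle=tri(.058))
S=4
def proj(p,P):
    T=np.array(p["world_from_camera"]);c=(P-T[:3,3])@T[:3,:3]*[1,-1,-1];u=c@np.array(p["intrinsics"]).T;return u[:,:2]/u[:,2:]
def ext(poly,x,y,a,z0,z1):
    R=np.array([[np.cos(a),-np.sin(a)],[np.sin(a),np.cos(a)]]);q=poly@R.T+[x,y]
    return [np.c_[q,np.full(len(q),z)] for z in (z0,z1)]
def fill(img,pts,o,v): cv2.fillConvexPoly(img,np.round(((pts-o+.5)*S-.5)*16).astype(np.int32),v,shift=4)
def hull(pts): return cv2.convexHull(pts.astype(np.float32))[:,0]
def render(p,name,x,y,a,o,sh,zb=0):
    img=np.zeros((sh[0]*S,sh[1]*S),np.uint8);k,s=name.split("_")
    if k=="frame":
        for (q) in [ext(OUT[s],x,y,a,.006,.022)]: fill(img,hull(proj(p,np.vstack(q))),o,255)
        h0,h1=[proj(p,q) for q in ext(OPEN[s],x,y,a,.006,.022)]
        A=np.zeros_like(img);B=np.zeros_like(img);fill(A,h0,o,1);fill(B,h1,o,1);img[(A&B)>0]=0
    else:
        parts=[(BASE[s],0,.054)] if k=="prop" else [(BASE[s],0,.018),(circ(.012),.018,.054)]
        for b,z0,z1 in parts: fill(img,hull(proj(p,np.vstack(ext(b,x,y,a,z0+zb,z1+zb)))),o,255)
    return cv2.resize(img,(sh[1],sh[0]),interpolation=cv2.INTER_AREA)/255.
def fit(obs,name,x0,zb=0,yaws=None):
    """obs: list of (picture, mask)"""
    cr=[]
    for p,m in obs:
        ys,xs=np.nonzero(m);o=np.array([xs.min()-12,ys.min()-12]);cr.append((p,m[o[1]:ys.max()+13,o[0]:xs.max()+13].astype(float),o))
    def cost(v):
        c=0
        for p,m,o in cr:
            r=render(p,name,v[0],v[1],v[2]/20,o,m.shape,zb);c+=1-np.minimum(r,m).sum()/np.maximum(r,m).sum()
        return c/len(cr)
    per={"round":.01,"square":np.pi/2,"oblong":np.pi,"triangle":2*np.pi/3}[name.split("_")[1]]
    best=None
    for a in (np.arange(0,per,.26) if yaws is None else yaws):
        s0=np.array([x0[0],x0[1],a*20]);r=minimize(cost,s0,method="Nelder-Mead",options=dict(initial_simplex=[s0,s0+[.01,0,0],s0+[0,.01,0],s0+[0,0,4]],xatol=2e-4,fatol=1e-4,maxiter=120))
        if best is None or r.fun<best.fun: best=r
    return best.x[0],best.x[1],best.x[2]/20,best.fun
E
python3 - <<'E'
from fit import *
P={c:read_camera(c) for c in ("top","scene")}
for n in NAMES:
    obs=[(p,masks_of(p,n)[0]["mask"]) for p in P.values() if masks_of(p,n)]
    x0=np.mean([onz(p,np.argwhere(m).mean(0)[::-1],.02) for p,m in obs],0)
    per={"round":.01,"square":90,"oblong":180,"triangle":120}[n.split("_")[1]]
    f=lambda o:(lambda r:(np.round(r[:2],4).tolist(),round(np.degrees(r[2])%per,1),round(r[3],3)))(fit(o,n,x0))
    print(n,"both",f(obs),"| top",f(obs[:1]),"|",f(obs[1:])[0] if len(obs)>1 else "")
print(status.read_state()["time"])
E
```

```text
stamp_round both ([0.4306, -0.1701], np.float64(0.0), np.float64(0.095)) | top ([0.4296, -0.1706], np.float64(0.0), np.float64(0.067)) | [0.4334, -0.1704]
stamp_square both ([0.6589, -0.1769], np.float64(31.9), np.float64(0.67)) | top ([0.5982, -0.2348], np.float64(0.0), np.float64(1.0)) | [0.6589, -0.1769]
stamp_oblong both ([0.5593, -0.1789], np.float64(13.7), np.float64(0.087)) | top ([0.5591, -0.1789], np.float64(14.4), np.float64(0.052)) | [0.5616, -0.1789]
stamp_triangle both ([0.6546, -0.0514], np.float64(59.2), np.float64(0.1)) | top ([0.6532, -0.0515], np.float64(58.8), np.float64(0.085)) | [0.6566, -0.052]
prop_round both ([0.4319, -0.0378], np.float64(0.0), np.float64(0.091)) | top ([0.431, -0.0383], np.float64(0.0), np.float64(0.086)) | [0.4351, -0.0386]
prop_square both ([0.6594, -0.1785], np.float64(31.9), np.float64(0.065)) | top ([0.6582, -0.1783], np.float64(30.6), np.float64(0.063)) | [0.6611, -0.1792]
frame_round both ([0.5272, 0.2738], np.float64(0.0), np.float64(0.297)) | top ([0.5263, 0.2738], np.float64(0.0), np.float64(0.225)) | [0.5311, 0.2726]
frame_square both ([0.5881, 0.1307], np.float64(68.2), np.float64(0.237)) | top ([0.5875, 0.1308], np.float64(68.1), np.float64(0.238)) | [0.5909, 0.13]
frame_oblong both ([0.4864, 0.1718], np.float64(158.3), np.float64(0.263)) | top ([0.4854, 0.1718], np.float64(158.2), np.float64(0.243)) | [0.4895, 0.171]
frame_triangle both ([0.6292, 0.2324], np.float64(97.8), np.float64(0.272)) | top ([0.6287, 0.2325], np.float64(97.9), np.float64(0.236)) | [0.6324, 0.2318]
3.2
```

>>> drive_tool(
  rows=[
    [0, 0, -6.3, 0, 0, 0, 0.7],
    [0, 0, -6.3, 0, 0, 0, 0.7],
    [0, 0, -6.3, 0, 0, 0, 0.7],
    [0, 0, -6.3, 0, 0, 0, 0.7],
    [0, 0, 0, -0.0075, -0.039, 0, 0.7],
    [0, 0, 0, -0.0075, -0.039, 0, 0.7],
    [0, 0, 0, -0.0075, -0.039, 0, 0.7],
    [0, 0, 0, -0.0075, -0.039, 0, 0.7],
  ],
  force=40,
)

```text
time: 3.87
tool_pos: [0.3146, 0.4552, 0.231]
tcp_rot: [-0.011, 3.142, -0.0]
wrist_force: [0.6, -0.3, 0.6]
width: 0.701
grip_force: 0.0
```

```bash
python3 - <<'E'
from fit import *
x0=np.array([.545,-.294])
P={c:read_camera(c) for c in ("top","scene")};obs=[]
for c,p in P.items():
    for m in masks_of(p,"stamp_square"):
        u=np.argwhere(m["mask"]).mean(0)[::-1]
        if np.hypot(*(onz(p,u,.02)-x0))<.02: obs.append((p,m["mask"])); break
print(len(obs),[ (np.round(r[:2],4),np.degrees(r[2]),r[3]) for r in [fit(o,"stamp_square",x0) for o in ([obs]+[[a] for a in obs])]])
p=P["scene"];print("bowl",onz(p,(401,338),.03),"jar",onz(p,(110+770/2.25,180+300/2.25),.06))
print(status.read_state())
E
```

```text
2 [(array([ 0.543 , -0.2958]), np.float64(134.33461833565806), np.float64(0.06710941945290849)), (array([ 0.5422, -0.2962]), np.float64(44.789951449665764), np.float64(0.040055103647336554)), (array([ 0.5444, -0.295 ]), np.float64(44.956832390865145), np.float64(0.043865564265005874))]
bowl [0.81558138 0.04760503] jar [0.83349123 0.13711039]
{'time': 4.0667, 'q': array([ 9.21223335e-01,  3.49190318e-02,  1.86449542e+00,  3.89912209e-04,
        1.24095357e+00, -6.53788235e-01]), 'joint_vel': array([ 0.02604882,  0.02706074, -0.03666804,  0.00708676, -0.00718361,
        0.00172702]), 'joint_torque': array([-7.46911839e-01, -3.87455106e+01, -3.53246570e+01, -1.13889731e-01,
        1.60607407e-01, -3.04276217e-02]), 'tool_pos': array([0.3150033 , 0.45611359, 0.23173029]), 'tcp_rot': array([-6.42234342e-03,  3.14113611e+00,  1.88068459e-03]), 'wrist_force': array([-0.28770836,  0.93429016,  0.51672461]), 'torque': array([ 0.06138782,  0.01948145, -0.03721546]), 'grip_force': 0.0, 'width': 0.7002509564976784}
```

>>> drive_tool(
  rows=[
    [0, 0, 0, -0.012, -0.039, 0, 0.7],
    [0, 0, 0, -0.012, -0.039, 0, 0.7],
    [0, 0, 0, -0.012, -0.039, 0, 0.7],
    [0, 0, 0, -0.012, -0.039, 0, 0.7],
    [0, 0, 0, -0.012, -0.039, 0, 0.7],
    [0, 0, 0, -0.012, -0.039, 0, 0.7],
    [0, 0, 0, -0.012, -0.039, 0, 0.7],
    [0, 0, 0, -0.012, -0.039, 0, 0.7],
  ],
)

```text
time: 4.73
tool_pos: [0.4138, 0.1449, 0.2322]
tcp_rot: [-0.012, 3.14, 0.002]
wrist_force: [0.7, 0.2, 0.1]
width: 0.703
grip_force: 0.0
```

>>> drive_tool(
  rows=[
    [0, 0, 0, -0.003, -0.039, 0.01, 0.7],
    [0, 0, 0, -0.003, -0.039, 0.01, 0.7],
    [0, 0, 0, -0.003, -0.039, 0.01, 0.7],
    [0, 0, 0, -0.003, -0.039, 0.01, 0.7],
    [0, 0, 0, -0.003, -0.039, 0.01, 0.7],
    [0, 0, 0, -0.003, -0.039, 0.01, 0.7],
    [0, 0, 0, -0.002, -0.039, 0.01, 0.7],
    [0, 0, 0, 0, -0.039, 0.01, 0.7],
  ],
)

```text
time: 5.4
tool_pos: [0.4363, -0.1684, 0.1516]
tcp_rot: [-0.011, 3.139, -0.001]
wrist_force: [1.6, 0.5, 0.2]
width: 0.697
grip_force: 0.0
```

>>> drive_tool(
  rows=[
    [0, 0, 0, 0, 0, 0, 0.7],
    [0, 0, 0, 0, 0, 0, 0.7],
  ],
)

```text
time: 5.57
tool_pos: [0.4352, -0.168, 0.1509]
tcp_rot: [0.004, -3.141, -0.001]
wrist_force: [0.2, 0.8, 0.3]
width: 0.699
grip_force: 0.0
```

>>> drive_tool(
  rows=[
    [0, 0, 0, 0.004, -0.002, 0.03, 0.7],
    [0, 0, 0, 0, 0, 0.03, 0.7],
    [0, 0, 0, 0, 0, 0.03, 0.7],
    [0, 0, 0, 0, 0, 0.02, 0.7],
    [0, 0, 0, 0, 0, 0.01, 0.7],
    [0, 0, 0, 0, 0, 0.006, 0.7],
    [0, 0, 0, 0, 0, 0, 0.2],
    [0, 0, 0, 0, 0, 0, 0.2],
  ],
)

```text
time: 6.23
tool_pos: [0.4318, -0.1684, 0.0263]
tcp_rot: [-0.011, 3.14, -0.001]
wrist_force: [0.0, -0.0, 0.4]
width: 0.429
grip_force: 0.0
```

>>> drive_tool(
  rows=[
    [0, 0, 0, 0, 0, 0, 0.1],
    [0, 0, 0, 0, 0, 0, 0.1],
    [0, 0, 0, 0, 0, 0, 0.1],
    [0, 0, 0, 0, 0, 0, 0.1],
    [0, 0, 0, 0, 0, 0, 0.1],
    [0, 0, 0, 0, 0, 0, 0.1],
  ],
)

```text
time: 6.73
tool_pos: [0.4321, -0.1692, 0.0269]
tcp_rot: [-0.008, 3.138, -0.001]
wrist_force: [1.0, 2.1, 6.7]
width: 0.265
grip_force: 39.7
```

>>> drive_tool(
  rows=[
    [0, 0, 0, 0, 0, -0.01, 0.1],
    [0, 0, 0, 0, 0, -0.02, 0.1],
    [0, 0, 0, 0, 0, -0.03, 0.1],
    [0, 0, 0, 0, 0, -0.03, 0.1],
    [0, 0, 0, 0, 0, -0.01, 0.1],
    [0, 0, 0, -0.008, 0.02, 0, 0.1],
    [0, 0, 0, -0.008, 0.03, 0, 0.1],
    [0, 0, 0, -0.01, 0.035, 0, 0.1],
  ],
)

```text
time: 7.4
tool_pos: [0.4558, -0.0838, 0.1258]
tcp_rot: [-0.005, 3.141, -0.001]
wrist_force: [0.8, -0.3, -1.7]
width: 0.269
grip_force: 39.5
```

>>> drive_tool(
  rows=[
    [0, 0, 0, -0.01, 0.038, 0, 0.1],
    [0, 0, 0, -0.01, 0.038, 0, 0.1],
    [0, 0, 0, -0.01, 0.038, 0, 0.1],
    [0, 0, 0, -0.01, 0.038, 0, 0.1],
    [0, 0, 0, -0.01, 0.038, 0, 0.1],
    [0, 0, 0, -0.01, 0.038, 0, 0.1],
    [0, 0, 0, -0.01, 0.038, 0, 0.1],
    [0, 0, 0, 0, 0.03, 0, 0.1],
  ],
)

```text
time: 8.07
tool_pos: [0.5252, 0.2156, 0.1252]
tcp_rot: [-0.011, 3.14, 0.001]
wrist_force: [0.7, 0.9, -0.8]
width: 0.264
grip_force: 39.5
```

>>> drive_tool(
  rows=[
    [0, 0, 0, 0, 0.03, 0, 0.1],
    [0, 0, 0, 0, 0.02, 0, 0.1],
    [0, 0, 0, 0, 0.01, 0, 0.1],
    [0, 0, 0, 0, 0, 0, 0.1],
    [0, 0, 0, 0, 0, 0, 0.1],
  ],
)

```text
time: 8.48
tool_pos: [0.5233, 0.2723, 0.1248]
tcp_rot: [0.011, -3.141, 0.002]
wrist_force: [-0.4, -1.2, -1.1]
width: 0.265
grip_force: 39.5
```

>>> drive_tool(
  rows=[
    [0, 0, 0, -0.005, 0.001, 0.02, 0.1],
    [0, 0, 0, 0, 0, 0.025, 0.1],
    [0, 0, 0, 0, 0, 0.02, 0.1],
    [0, 0, 0, 0, 0, 0.014, 0.1],
    [0, 0, 0, 0, 0, 0.007, 0.1],
    [0, 0, 0, 0, 0, 0.003, 0.1],
    [0, 0, 0, 0, 0, 0.002, 0.1],
    [0, 0, 0, 0, 0, 0, 0.1],
  ],
)

```text
time: 9.15
tool_pos: [0.5294, 0.2735, 0.0349]
tcp_rot: [-0.008, 3.141, 0.0]
wrist_force: [-0.6, 0.6, -1.0]
width: 0.262
grip_force: 39.5
```

>>> drive_tool(
  rows=[
    [0, 0, 0, 0, 0, 0.001, 0.1],
    [0, 0, 0, 0, 0, 0.001, 0.1],
    [0, 0, 0, 0, 0, 0, 0.1],
  ],
)

```text
time: 9.4
tool_pos: [0.5293, 0.2742, 0.033]
tcp_rot: [-0.01, 3.14, 0.001]
wrist_force: [-0.2, -0.3, -1.1]
width: 0.268
grip_force: 39.5
```

>>> drive_tool(
  rows=[
    [0, 0, 0, 0, 0, 0.001, 0.1],
    [0, 0, 0, 0, 0, 0, 0.1],
  ],
)

```text
time: 9.57
tool_pos: [0.5293, 0.2742, 0.033]
tcp_rot: [-0.01, 3.141, 0.0]
wrist_force: [-2.3, -1.9, 7.4]
width: 0.264
grip_force: 40.3
```

>>> drive_tool(
  rows=[
    [0, 0, 0, 0, 0, 0, 0.7],
    [0, 0, 0, 0, 0, 0, 0.7],
    [0, 0, 0, 0, 0, 0, 0.7],
    [0, 0, 0, 0, 0, 0, 0.7],
    [0, 0, 0, 0, 0, -0.01, 0.7],
    [0, 0, 0, 0, 0, -0.03, 0.7],
    [0, 0, 0, 0, 0, -0.03, 0.7],
    [0, 0, 0, 0, 0, -0.03, 0.7],
  ],
)

```text
time: 10.23
tool_pos: [0.5282, 0.2737, 0.1324]
tcp_rot: [0.009, -3.14, 0.001]
wrist_force: [0.5, -0.7, 0.7]
width: 0.702
grip_force: 0.0
```

>>> drive_tool(
  rows=[
    [0, 0, 0, -0.003, -0.038, 0, 0.7],
    [0, 0, 0, -0.003, -0.038, 0, 0.7],
    [0, 0, 0, -0.003, -0.038, 0, 0.7],
    [0, 0, 0, -0.003, -0.038, 0, 0.7],
    [0, 0, 0, -0.003, -0.038, 0, 0.7],
    [0, 0, 0, -0.003, -0.038, 0, 0.7],
    [0, 0, 0, -0.003, -0.038, 0, 0.7],
    [0, 0, 0, -0.003, -0.038, 0, 0.7],
  ],
)

```text
time: 10.9
tool_pos: [0.5546, -0.0317, 0.1322]
tcp_rot: [-0.01, 3.141, -0.0]
wrist_force: [1.2, -0.2, 0.2]
width: 0.705
grip_force: 0.0
```

>>> drive_tool(
  rows=[
    [0, 0, 0, -0.003, -0.038, 0, 0.7],
    [0, 0, 0, -0.003, -0.038, 0, 0.7],
    [0, 0, 0, 0, -0.038, 0, 0.7],
    [0, 0, 0, 0, -0.035, 0, 0.7],
    [0, 0, 0, 0, 0, 0, 0.7],
    [0, 0, 0, 0, 0, 0, 0.7],
  ],
)

```text
time: 11.4
tool_pos: [0.5615, -0.1809, 0.1319]
tcp_rot: [-0.004, 3.141, -0.0]
wrist_force: [0.9, 0.1, 0.1]
width: 0.695
grip_force: 0.0
```

```bash
cat > chk.py <<'E'
from fit import *
import sys
# usage: chk.py stampname zb x y ; fits near x y
P={c:read_camera(c) for c in ("top","scene")}
a=sys.argv[1:]
for i in range(0,len(a),4):
    n,zb,x0=a[i],float(a[i+1]),np.array([float(a[i+2]),float(a[i+3])])
    for c,p in P.items():
        for m in masks_of(p,n):
            u=np.argwhere(m["mask"]).mean(0)[::-1]
            if np.hypot(*(onz(p,u,.02+zb)-x0))<.05:
                r=fit([(p,m["mask"])],n,x0,zb);print(c,n,np.round(r[:2],4),round(np.degrees(r[2]),1),round(r[3],3));break
save(P["top"],"t%d"%P["top"]["shot"]);save(P["scene"],"s%d"%P["scene"]["shot"])
s=status.read_state();print(P["top"]["shot"],s["time"],s["tool_pos"],s["tcp_rot"])
E
python3 chk.py stamp_round .006 .529 .274 prop_round 0 .432 -.038
```

```text
top stamp_round [0.5267 0.2734] 13.3 0.11
scene stamp_round [0.5274 0.2758] 2.1 0.176
top prop_round [ 0.4315 -0.0383] 6.0 0.071
scene prop_round [ 0.4352 -0.0388] 1.2 0.042
7 11.7 [ 0.56149971 -0.17751048  0.13134593] [ 1.23121643e-02 -3.14141886e+00 -3.04211644e-04]
```

Round is placed. Next is the oblong at about (0.560, -0.179).

>>> drive_tool(
  rows=[
    [0, 0, 0, 0.001, 0, 0.03, 0.7],
    [0, 0, 0, 0, 0, 0.03, 0.7],
    [0, 0, 0, 0, 0, 0.025, 0.7],
    [0, 0, 0, 0, 0, 0.013, 0.7],
    [0, 0, 0, 0, 0, 0.007, 0.7],
    [0, 0, 0, 0, 0, 0, 0.7],
    [0, 0, 0, 0, 0, 0, 0.1],
    [0, 0, 0, 0, 0, 0, 0.1],
  ],
)

```text
time: 12.37
tool_pos: [0.5621, -0.1793, 0.0281]
tcp_rot: [-0.01, 3.139, -0.002]
wrist_force: [0.3, -0.0, 0.2]
width: 0.425
grip_force: 0.0
```

>>> drive_tool(
  rows=[
    [0, 0, 0, 0, 0, 0, 0.1],
    [0, 0, 0, 0, 0, 0, 0.1],
    [0, 0, 0, 0, 0, 0, 0.1],
    [0, 0, 0, 0, 0, 0, 0.1],
    [0, 0, 0, 0, 0, 0, 0.1],
    [0, 0, 0, 0, 0, 0, 0.1],
  ],
)

```text
time: 12.87
tool_pos: [0.562, -0.1794, 0.0282]
tcp_rot: [-0.009, 3.138, -0.002]
wrist_force: [0.1, 0.4, 5.9]
width: 0.271
grip_force: 39.2
```

>>> drive_tool(
  rows=[
    [0, 0, 0, 0, 0, -0.01, 0.1],
    [0, 0, 0, 0, 0, -0.02, 0.1],
    [0, 0, 0, 0, 0, -0.03, 0.1],
    [0, 0, 0, 0, 0, -0.03, 0.1],
    [0, 0, 0, 0, 0, -0.01, 0.1],
    [0, 0, 0, 0.0045, 0.02, 0, 0.1],
    [0, 0, 0, 0.01, 0.0355, 0, 0.1],
    [0, 0, 0, 0.01, 0.035, 0, 0.1],
  ],
)

```text
time: 13.53
tool_pos: [0.5352, -0.0885, 0.1267]
tcp_rot: [-0.005, 3.141, -0.0]
wrist_force: [0.8, 0.9, -0.7]
width: 0.268
grip_force: 39.4
```

>>> drive_tool(
  rows=[
    [0, 0, 0, 0.01, 0.035, 0, 0.1],
    [0, 0, 0, 0.01, 0.035, 0, 0.1],
    [0, 0, 0, 0.01, 0.035, 0, 0.1],
    [0, 0, 0, 0.01, 0.035, 0, 0.1],
    [0, 0, 0, 0.01, 0.035, 0, 0.1],
    [0, 0, 0, 0, 0.035, 0, 0.1],
    [0, 0, 0, 0, 0.03, 0, 0.1],
    [0, 0, 0, 0, 0.02, 0, 0.1],
  ],
)

```text
time: 14.2
tool_pos: [0.4829, 0.1737, 0.1262]
tcp_rot: [0.012, -3.141, -0.001]
wrist_force: [-0.2, 0.3, -1.7]
width: 0.267
grip_force: 39.4
```

>>> drive_tool(
  rows=[
    [0, 0, 0, 0, 0, 0, 0.1],
    [0, 0, 7.16, 0, 0, 0, 0.1],
    [0, 0, 7.16, 0, 0, 0, 0.1],
    [0, 0, 7.16, 0, 0, 0, 0.1],
    [0, 0, 7.16, 0, 0, 0, 0.1],
    [0, 0, 7.16, 0, 0, 0, 0.1],
    [0, 0, 0, 0, 0, 0, 0.1],
    [0, 0, 0, 0, 0, 0, 0.1],
  ],
)

```text
time: 14.87
tool_pos: [0.4836, 0.1704, 0.126]
tcp_rot: [-0.952, -2.993, 0.001]
wrist_force: [0.3, -0.0, -1.4]
width: 0.264
grip_force: 39.5
```

```bash
python3 chk.py stamp_oblong .1 .4875 .1715
```

```text
top stamp_oblong [0.5003 0.129 ] 92.4 0.682
scene stamp_oblong [0.4909 0.1684] -25.3 0.152
9 15.0667 [0.48379993 0.17089188 0.12619393] [-9.54252903e-01 -2.99301856e+00  3.35940332e-04]
```

>>> drive_tool(
  rows=[
    [0, 0, 0, -0.003, 0.002, 0.02, 0.1],
    [0, 0, 0, 0, 0, 0.025, 0.1],
    [0, 0, 0, 0, 0, 0.02, 0.1],
    [0, 0, 0, 0, 0, 0.014, 0.1],
    [0, 0, 0, 0, 0, 0.007, 0.1],
    [0, 0, 0, 0, 0, 0.003, 0.1],
    [0, 0, 0, 0, 0, 0, 0.1],
  ],
)

```text
time: 15.65
tool_pos: [0.4872, 0.171, 0.0369]
tcp_rot: [-0.955, -2.992, 0.001]
wrist_force: [0.2, 0.4, -1.3]
width: 0.269
grip_force: 39.5
```

>>> drive_tool(
  rows=[
    [0, 0, 0, 0, 0, 0.001, 0.1],
    [0, 0, 0, 0, 0, 0.001, 0.1],
    [0, 0, 0, 0, 0, 0, 0.1],
  ],
)

```text
time: 15.9
tool_pos: [0.4883, 0.1713, 0.0362]
tcp_rot: [0.956, 2.991, 0.002]
wrist_force: [0.2, -1.2, -1.3]
width: 0.269
grip_force: 39.5
```

>>> drive_tool(
  rows=[
    [0, 0, 0, 0, 0, 0.001, 0.1],
    [0, 0, 0, 0, 0, 0, 0.1],
  ],
)

```text
time: 16.07
tool_pos: [0.4878, 0.1712, 0.0347]
tcp_rot: [0.956, 2.992, 0.001]
wrist_force: [0.1, 0.2, -2.4]
width: 0.267
grip_force: 39.5
```

>>> drive_tool(
  rows=[
    [0, 0, 0, 0, 0, 0.001, 0.1],
    [0, 0, 0, 0, 0, 0, 0.1],
  ],
)

```text
time: 16.23
tool_pos: [0.4878, 0.1713, 0.0342]
tcp_rot: [0.957, 2.992, 0.001]
wrist_force: [-2.4, 0.0, 5.1]
width: 0.264
grip_force: 40.0
```

>>> drive_tool(
  rows=[
    [0, 0, 0, 0, 0, 0, 0.7],
    [0, 0, 0, 0, 0, 0, 0.7],
    [0, 0, 0, 0, 0, 0, 0.7],
    [0, 0, 0, 0, 0, 0, 0.7],
    [0, 0, 0, 0, 0, -0.01, 0.7],
    [0, 0, 0, 0, 0, -0.03, 0.7],
    [0, 0, 0, 0, 0, -0.03, 0.7],
    [0, 0, 0, 0, 0, -0.03, 0.7],
  ],
)

```text
time: 16.9
tool_pos: [0.4869, 0.1709, 0.1345]
tcp_rot: [-0.956, -2.991, 0.001]
wrist_force: [1.0, 0.1, -0.3]
width: 0.696
grip_force: 0.0
```

>>> drive_tool(
  rows=[
    [0, 0, -7.16, 0, 0, 0, 0.7],
    [0, 0, -7.16, 0, 0, 0, 0.7],
    [0, 0, -7.16, 0, 0, 0, 0.7],
    [0, 0, -7.16, 0, 0, 0, 0.7],
    [0, 0, -7.16, 0, 0, 0, 0.7],
    [0, 0, 0, 0, 0, 0, 0.7],
  ],
)

```text
time: 17.4
tool_pos: [0.4876, 0.1711, 0.134]
tcp_rot: [-0.014, 3.141, 0.0]
wrist_force: [-0.1, 0.1, 0.4]
width: 0.705
grip_force: 0.0
```

>>> drive_tool(
  rows=[
    [0, 0, 0, -0.0235, -0.032, 0, 0.7],
    [0, 0, 0, -0.0235, -0.032, 0, 0.7],
    [0, 0, 0, -0.0235, -0.032, 0, 0.7],
    [0, 0, 0, -0.0235, -0.032, 0, 0.7],
    [0, 0, 0, -0.0235, -0.032, 0, 0.7],
    [0, 0, 0, -0.0235, -0.032, 0, 0.7],
    [0, 0, 0, -0.0235, -0.0305, 0, 0.7],
    [0, 0, 0, 0, 0, 0, 0.7],
  ],
)

```text
time: 18.07
tool_pos: [0.6575, -0.0564, 0.1341]
tcp_rot: [0.003, 3.137, -0.005]
wrist_force: [1.5, 0.5, 0.1]
width: 0.702
grip_force: 0.0
```

>>> drive_tool(
  rows=[
    [0, 0, 0, 0, 0, 0, 0.7],
    [0, 0, 0, 0, 0, 0, 0.7],
  ],
)

```text
time: 18.23
tool_pos: [0.6528, -0.0504, 0.133]
tcp_rot: [0.005, -3.14, -0.001]
wrist_force: [0.3, 0.1, 0.4]
width: 0.701
grip_force: 0.0
```

```bash
python3 chk.py stamp_oblong .006 .4875 .1715
```

```text
top stamp_oblong [0.4852 0.1722] -21.2 0.104
scene stamp_oblong [0.4875 0.1724] -22.3 0.117
11 18.4333 [ 0.65250137 -0.04907039  0.13335825] [ 1.09117875e-02 -3.14110029e+00 -3.20112784e-04]
```

>>> drive_tool(
  rows=[
    [0, 0, 0, -0.002, -0.0015, 0.03, 0.7],
    [0, 0, 0, 0, 0, 0.03, 0.7],
    [0, 0, 0, 0, 0, 0.025, 0.7],
    [0, 0, 0, 0, 0, 0.013, 0.7],
    [0, 0, 0, 0, 0, 0.008, 0.7],
    [0, 0, 0, 0, 0, 0, 0.7],
    [0, 0, 0, 0, 0, 0, 0.1],
    [0, 0, 0, 0, 0, 0, 0.1],
  ],
)

```text
time: 19.1
tool_pos: [0.6569, -0.0519, 0.0293]
tcp_rot: [-0.01, 3.138, -0.001]
wrist_force: [-0.4, -0.4, 0.6]
width: 0.43
grip_force: 0.0
```

>>> drive_tool(
  rows=[
    [0, 0, 0, 0, 0, 0, 0.1],
    [0, 0, 0, 0, 0, 0, 0.1],
    [0, 0, 0, 0, 0, 0, 0.1],
    [0, 0, 0, 0, 0, 0, 0.1],
    [0, 0, 0, 0, 0, 0, 0.1],
    [0, 0, 0, 0, 0, 0, 0.1],
  ],
)

```text
time: 19.6
tool_pos: [0.6572, -0.0521, 0.0295]
tcp_rot: [-0.009, 3.138, -0.0]
wrist_force: [0.5, 0.4, 7.0]
width: 0.262
grip_force: 39.4
```

>>> drive_tool(
  rows=[
    [0, 0, 0, 0, 0, -0.01, 0.1],
    [0, 0, 0, 0, 0, -0.02, 0.1],
    [0, 0, 0, 0, 0, -0.03, 0.1],
    [0, 0, 0, 0, 0, -0.03, 0.1],
    [0, 0, 0, 0, 0, -0.01, 0.1],
    [0, 0, 0, 0.004, 0.02, 0, 0.1],
    [0, 0, 0, 0.004, 0.036, 0, 0.1],
    [0, 0, 0, 0.004, 0.036, 0, 0.1],
  ],
)

```text
time: 20.27
tool_pos: [0.6424, 0.0397, 0.1274]
tcp_rot: [-0.005, 3.141, -0.0]
wrist_force: [0.1, 0.2, -0.7]
width: 0.262
grip_force: 39.4
```

>>> drive_tool(
  rows=[
    [0, 0, 0, 0.004, 0.036, 0, 0.1],
    [0, 0, 0, 0.004, 0.036, 0, 0.1],
    [0, 0, 0, 0.004, 0.036, 0, 0.1],
    [0, 0, 0, 0, 0.036, 0, 0.1],
    [0, 0, 0, 0, 0.028, 0, 0.1],
    [0, 0, 0, 0, 0.02, 0, 0.1],
    [0, 0, 0, 0, 0, 0, 0.1],
  ],
)

```text
time: 20.85
tool_pos: [0.6287, 0.2361, 0.1266]
tcp_rot: [0.015, -3.141, -0.002]
wrist_force: [-0.1, -0.9, -0.6]
width: 0.263
grip_force: 39.4
```

>>> drive_tool(
  rows=[
    [0, 0, -6.4, 0, 0, 0, 0.1],
    [0, 0, -6.4, 0, 0, 0, 0.1],
    [0, 0, -6.4, 0, 0, 0, 0.1],
    [0, 0, -6.4, 0, 0, 0, 0.1],
    [0, 0, -6.4, 0, 0, 0, 0.1],
    [0, 0, -6.4, 0, 0, 0, 0.1],
    [0, 0, 0, 0, 0, 0, 0.1],
    [0, 0, 0, 0, 0, 0, 0.1],
  ],
)

```text
time: 21.52
tool_pos: [0.6293, 0.231, 0.1267]
tcp_rot: [1.036, -2.965, 0.0]
wrist_force: [-0.3, -0.2, -0.4]
width: 0.265
grip_force: 39.4
```

```bash
python3 chk.py stamp_triangle .1 .630 .232
```

```text
scene stamp_triangle [0.6325 0.2232] 101.9 0.479
13 21.7167 [0.62954871 0.23162253 0.12713593] [ 1.03936295e+00 -2.96439641e+00  1.49134051e-04]
```

>>> drive_tool(
  rows=[
    [0, 0, 0, 0, 0, 0.02, 0.1],
    [0, 0, 0, 0, 0, 0.025, 0.1],
    [0, 0, 0, 0, 0, 0.02, 0.1],
    [0, 0, 0, 0, 0, 0.014, 0.1],
    [0, 0, 0, 0, 0, 0.007, 0.1],
    [0, 0, 0, 0, 0, 0.003, 0.1],
    [0, 0, 0, 0, 0, 0.001, 0.1],
    [0, 0, 0, 0, 0, 0, 0.1],
  ],
)

```text
time: 22.38
tool_pos: [0.6305, 0.2322, 0.0382]
tcp_rot: [-1.041, 2.962, -0.0]
wrist_force: [-0.3, -0.3, -0.5]
width: 0.262
grip_force: 39.4
```

>>> drive_tool(
  rows=[
    [0, 0, 0, 0, 0, 0.001, 0.1],
    [0, 0, 0, 0, 0, 0, 0.1],
  ],
)

```text
time: 22.55
tool_pos: [0.6306, 0.2323, 0.0376]
tcp_rot: [-1.041, 2.962, -0.0]
wrist_force: [-0.3, -0.4, -0.9]
width: 0.262
grip_force: 39.4
```

>>> drive_tool(
  rows=[
    [0, 0, 0, 0, 0, 0.001, 0.1],
    [0, 0, 0, 0, 0, 0.001, 0.1],
    [0, 0, 0, 0, 0, 0, 0.1],
  ],
)

```text
time: 22.8
tool_pos: [0.6304, 0.2322, 0.0356]
tcp_rot: [-1.042, 2.962, 0.0]
wrist_force: [-0.8, 0.2, 2.7]
width: 0.266
grip_force: 39.8
```

>>> drive_tool(
  rows=[
    [0, 0, 0, 0, 0, 0.001, 0.1],
    [0, 0, 0, 0, 0, 0, 0.1],
  ],
)

```text
time: 22.97
tool_pos: [0.6304, 0.2323, 0.0355]
tcp_rot: [-1.042, 2.962, 0.0]
wrist_force: [-2.4, -1.0, 9.3]
width: 0.261
grip_force: 40.5
```

>>> drive_tool(
  rows=[
    [0, 0, 0, 0, 0, 0, 0.7],
    [0, 0, 0, 0, 0, 0, 0.7],
    [0, 0, 0, 0, 0, 0, 0.7],
    [0, 0, 0, 0, 0, 0, 0.7],
    [0, 0, 0, 0, 0, -0.01, 0.7],
    [0, 0, 0, 0, 0, -0.03, 0.7],
    [0, 0, 0, 0, 0, -0.03, 0.7],
    [0, 0, 0, 0, 0, -0.03, 0.7],
  ],
)

```text
time: 23.63
tool_pos: [0.629, 0.2317, 0.1341]
tcp_rot: [1.042, -2.962, -0.0]
wrist_force: [-0.2, 1.0, 0.6]
width: 0.699
grip_force: 0.0
```

>>> drive_tool(
  rows=[
    [0, 0, 6.4, 0, 0, 0, 0.7],
    [0, 0, 6.4, 0, 0, 0, 0.7],
    [0, 0, 6.4, 0, 0, 0, 0.7],
    [0, 0, 6.4, 0, 0, 0, 0.7],
    [0, 0, 6.4, 0, 0, 0, 0.7],
    [0, 0, 6.4, 0, 0, 0, 0.7],
    [0, 0, 0, 0, 0, 0, 0.7],
  ],
)

```text
time: 24.22
tool_pos: [0.6297, 0.2319, 0.1339]
tcp_rot: [-0.005, 3.141, 0.0]
wrist_force: [-0.4, -0.1, -0.2]
width: 0.701
grip_force: 0.0
```

>>> drive_tool(
  rows=[
    [0, 0, 0, 0.006, -0.038, 0, 0.7],
    [0, 0, 0, 0.006, -0.038, 0, 0.7],
    [0, 0, 0, 0.006, -0.038, 0, 0.7],
    [0, 0, 0, 0.006, -0.038, 0, 0.7],
    [0, 0, 0, 0.006, -0.038, 0, 0.7],
    [0, 0, 0, 0.006, -0.038, 0, 0.7],
    [0, 0, 0, 0.006, -0.038, 0, 0.7],
    [0, 0, 0, 0.006, -0.038, 0, 0.7],
  ],
)

```text
time: 24.88
tool_pos: [0.583, -0.0741, 0.1339]
tcp_rot: [-0.015, 3.141, -0.0]
wrist_force: [0.4, 0.4, -1.0]
width: 0.7
grip_force: 0.0
```

>>> drive_tool(
  rows=[
    [0, 0, 0, 0.007, -0.038, 0, 0.7],
    [0, 0, 0, 0.007, -0.038, 0, 0.7],
    [0, 0, 0, 0.007, -0.038, 0, 0.7],
    [0, 0, 0, 0.007, -0.038, 0, 0.7],
    [0, 0, 0, 0.007, -0.038, 0, 0.7],
    [0, 0, 0, 0.004, -0.033, 0, 0.7],
    [0, 0, 0, 0, 0, 0, 0.7],
    [0, 0, 0, 0, 0, 0, 0.7],
  ],
)

```text
time: 25.55
tool_pos: [0.5454, -0.2976, 0.1337]
tcp_rot: [-0.008, 3.141, -0.0]
wrist_force: [0.6, -0.6, -0.2]
width: 0.699
grip_force: 0.0
```

```bash
python3 chk.py stamp_triangle .006 .630 .232 prop_square 0 .6594 -.1785
```

```text
top stamp_triangle [0.6273 0.2289] 97.5 0.086
scene stamp_triangle [0.6296 0.231 ] -24.4 0.233
top prop_square [ 0.6582 -0.1789] 119.5 0.062
scene prop_square [ 0.6611 -0.1787] 122.1 0.055
15 25.85 [ 0.54606306 -0.29419617  0.13328598] [ 1.32255552e-02 -3.14139696e+00 -4.23141868e-04]
```

>>> drive_tool(
  rows=[
    [0, 0, 0, 0.002, -0.001, 0.03, 0.7],
    [0, 0, 0, 0, 0, 0.03, 0.7],
    [0, 0, 0, 0, 0, 0.025, 0.7],
    [0, 0, 0, 0, 0, 0.013, 0.7],
    [0, 0, 0, 0, 0, 0.008, 0.7],
    [0, 0, 0, 0, 0, 0, 0.7],
    [0, 0, 0, 0, 0, 0, 0.1],
    [0, 0, 0, 0, 0, 0, 0.1],
  ],
)

```text
time: 26.52
tool_pos: [0.5453, -0.2972, 0.0291]
tcp_rot: [-0.01, 3.139, -0.003]
wrist_force: [-0.6, -0.5, 0.0]
width: 0.43
grip_force: 0.0
```

>>> drive_tool(
  rows=[
    [0, 0, 0, 0, 0, 0, 0.1],
    [0, 0, 0, 0, 0, 0, 0.1],
    [0, 0, 0, 0, 0, 0, 0.1],
    [0, 0, 0, 0, 0, 0, 0.1],
    [0, 0, 0, 0, 0, 0, 0.1],
    [0, 0, 0, 0, 0, 0, 0.1],
  ],
)

```text
time: 27.02
tool_pos: [0.5454, -0.2976, 0.0295]
tcp_rot: [-0.009, 3.138, -0.003]
wrist_force: [0.3, 0.5, 5.9]
width: 0.266
grip_force: 39.7
```

>>> drive_tool(
  rows=[
    [0, 0, 0, 0, 0, -0.01, 0.1],
    [0, 0, 0, 0, 0, -0.02, 0.1],
    [0, 0, 0, 0, 0, -0.03, 0.1],
    [0, 0, 0, 0, 0, -0.03, 0.1],
    [0, 0, 0, 0, 0, -0.01, 0.1],
    [0, 0, 0, -0.004, 0.02, 0, 0.1],
    [0, 0, 0, -0.004, 0.036, 0, 0.1],
    [0, 0, 0, -0.004, 0.036, 0, 0.1],
  ],
)

```text
time: 27.68
tool_pos: [0.555, -0.2045, 0.1274]
tcp_rot: [-0.005, 3.141, -0.0]
wrist_force: [1.1, 0.3, -2.2]
width: 0.267
grip_force: 39.4
```

>>> drive_tool(
  rows=[
    [0, 0, 0, -0.004, 0.036, 0, 0.1],
    [0, 0, 0, -0.004, 0.036, 0, 0.1],
    [0, 0, 0, -0.004, 0.036, 0, 0.1],
    [0, 0, 0, -0.004, 0.036, 0, 0.1],
    [0, 0, 0, -0.004, 0.036, 0, 0.1],
    [0, 0, 0, -0.004, 0.036, 0, 0.1],
    [0, 0, 0, -0.004, 0.036, 0, 0.1],
    [0, 0, 0, -0.004, 0.036, 0, 0.1],
  ],
)

```text
time: 28.35
tool_pos: [0.5847, 0.0853, 0.1266]
tcp_rot: [0.009, -3.141, 0.0]
wrist_force: [1.5, -0.3, -0.6]
width: 0.261
grip_force: 39.4
```

>>> drive_tool(
  rows=[
    [0, 0, 0, 0, 0.028, 0, 0.1],
    [0, 0, 0, 0, 0.02, 0, 0.1],
    [0, 0, 0, 0, 0, 0, 0.1],
    [0, 0, -5.85, 0, 0, 0, 0.1],
    [0, 0, -5.85, 0, 0, 0, 0.1],
    [0, 0, -5.85, 0, 0, 0, 0.1],
    [0, 0, -5.85, 0, 0, 0, 0.1],
    [0, 0, 0, 0, 0, 0, 0.1],
  ],
)

```text
time: 29.02
tool_pos: [0.5846, 0.1307, 0.1266]
tcp_rot: [0.649, -3.072, 0.001]
wrist_force: [0.7, 0.1, -1.5]
width: 0.261
grip_force: 39.5
```

>>> drive_tool(
  rows=[
    [0, 0, 0, 0, 0, 0, 0.1],
  ],
)

```text
time: 29.1
tool_pos: [0.5848, 0.1309, 0.1267]
tcp_rot: [0.641, -3.074, 0.0]
wrist_force: [0.3, -0.2, -0.1]
width: 0.267
grip_force: 39.5
```

>>> drive_tool(
  rows=[
    [0, 0, 0, -0.004, -0.002, 0.02, 0.1],
    [0, 0, 0, 0, 0, 0.025, 0.1],
    [0, 0, 0, 0, 0, 0.02, 0.1],
    [0, 0, 0, 0, 0, 0.014, 0.1],
    [0, 0, 0, 0, 0, 0.007, 0.1],
    [0, 0, 0, 0, 0, 0.003, 0.1],
    [0, 0, 0, 0, 0, 0.001, 0.1],
    [0, 0, 0, 0, 0, 0, 0.1],
  ],
)

```text
time: 29.77
tool_pos: [0.5903, 0.1314, 0.038]
tcp_rot: [-0.645, 3.074, -0.0]
wrist_force: [-0.3, 0.3, -0.8]
width: 0.265
grip_force: 39.5
```

>>> drive_tool(
  rows=[
    [0, 0, 0, 0, 0, 0.001, 0.1],
    [0, 0, 0, 0, 0, 0.001, 0.1],
    [0, 0, 0, 0, 0, 0, 0.1],
  ],
)

```text
time: 30.02
tool_pos: [0.5903, 0.1315, 0.0361]
tcp_rot: [-0.646, 3.073, -0.0]
wrist_force: [0.5, -0.1, -1.9]
width: 0.265
grip_force: 39.5
```

>>> drive_tool(
  rows=[
    [0, 0, 0, 0, 0, 0.001, 0.1],
    [0, 0, 0, 0, 0, 0, 0.1],
  ],
)

```text
time: 30.18
tool_pos: [0.5902, 0.1316, 0.0355]
tcp_rot: [-0.646, 3.073, -0.0]
wrist_force: [-1.4, -0.8, 3.8]
width: 0.263
grip_force: 40.0
```

>>> drive_tool(
  rows=[
    [0, 0, 0, 0, 0, 0.001, 0.1],
    [0, 0, 0, 0, 0, 0, 0.1],
  ],
)

```text
time: 30.35
tool_pos: [0.5903, 0.1316, 0.0354]
tcp_rot: [-0.646, 3.074, -0.0]
wrist_force: [-4.5, -0.7, 11.4]
width: 0.267
grip_force: 40.7
```

Contact on the floor. I'll release, then back up and away so the cameras can see.

>>> drive_tool(
  rows=[
    [0, 0, 0, 0, 0, 0, 0.7],
    [0, 0, 0, 0, 0, 0, 0.7],
    [0, 0, 0, 0, 0, 0, 0.7],
    [0, 0, 0, 0, 0, 0, 0.7],
    [0, 0, 0, 0, 0, -0.01, 0.7],
    [0, 0, 0, 0, 0, -0.03, 0.7],
    [0, 0, 0, 0, 0, -0.03, 0.7],
    [0, 0, 0, 0, 0, -0.04, 0.7],
  ],
)

```text
time: 31.02
tool_pos: [0.5875, 0.131, 0.1421]
tcp_rot: [0.645, -3.069, -0.0]
wrist_force: [0.8, -1.1, -0.7]
width: 0.699
grip_force: 0.0
```

>>> drive_tool(
  rows=[
    [0, 0, 0, 0, 0, -0.04, 0.7],
    [0, 0, 0, 0, -0.03, 0, 0.7],
    [0, 0, 0, 0, -0.04, 0, 0.7],
    [0, 0, 0, 0, -0.04, 0, 0.7],
    [0, 0, 0, 0, -0.04, 0, 0.7],
    [0, 0, 0, 0, -0.04, 0, 0.7],
    [0, 0, 0, 0, -0.03, 0, 0.7],
    [0, 0, 0, 0, 0, 0, 0.7],
  ],
)

```text
time: 31.68
tool_pos: [0.6803, -0.0759, 0.1839]
tcp_rot: [-0.639, 3.074, -0.005]
wrist_force: [0.1, 1.1, 0.7]
width: 0.699
grip_force: 0.0
```

```bash
python3 chk.py stamp_square .006 .589 .1305 stamp_triangle .006 .630 .232 stamp_round .006 .528 .274 stamp_oblong .006 .487 .172 prop_round 0 .432 -.038 prop_square 0 .6594 -.1785
python3 - <<'E'
import cv2,glob,os
f=max(glob.glob("pics/s[0-9]*.png"),key=os.path.getmtime);g=max(glob.glob("pics/t[0-9]*.png"),key=os.path.getmtime)
a=cv2.resize(cv2.imread(f)[180:300,310:460],(800,640))[:, :];b=cv2.resize(cv2.imread(g)[160:310,140:290],(640,640))
cv2.imwrite("pics/final.png",cv2.resize(cv2.hconcat([a,b]),(800,356)))
E
```

```text
top stamp_square [0.5872 0.1292] 67.1 0.055
top stamp_triangle [0.6268 0.2291] 98.0 0.076
scene stamp_triangle [0.6254 0.2351] 100.3 0.239
top stamp_round [0.5276 0.2732] 5.4 0.095
scene stamp_round [0.5243 0.2774] -11.3 0.193
top stamp_oblong [0.4855 0.1731] 159.0 0.049
scene stamp_oblong [0.4882 0.1717] 156.8 0.176
scene prop_round [ 0.4338 -0.0387] 6.7 0.168
top prop_square [ 0.6576 -0.1747] 20.8 0.907
scene prop_square [ 0.6616 -0.1786] 30.1 0.032
17 32.3833 [ 0.67820132 -0.06955648  0.18334341] [ 6.47229560e-01 -3.07418760e+00  4.46534353e-05]
```

View pics/final.png

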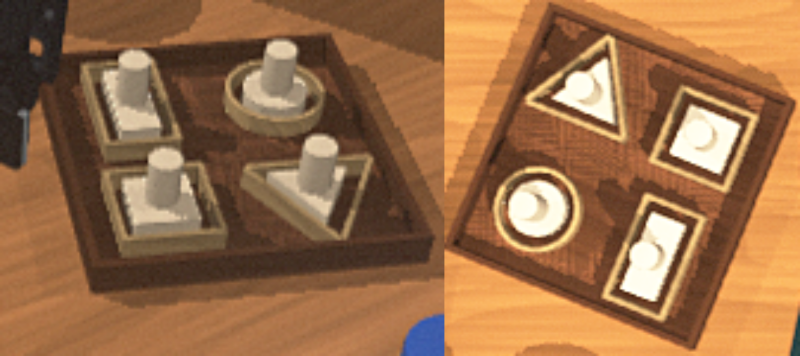

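All four stamps stand flat in their matching frames: in the right-hand panel, triangle (582,88), square (700,133), round (530,205) and oblong (648,253). The props have not moved.

```bash
python3 -c "
from workcell import workorder
print(workorder.finish_job())"
```

```text
the job is handed in; nothing more can be done
None
```

All four stamps are standing in their matching frames, both props were left where they were, and the job was handed in at about 32 s; it returned no verdict.

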